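Fetch the jar caddy from the double-door pantry cabinet

TASK

Get the jar caddy out of the small pantry cabinet and weigh it: press the thumb latch so that the catch lets go, swing the latched overlapping door wide open, then swing open the plain door it was covering, and leave both doors standing open. Draw the caddy out by its upright tongue until all of it stands on the table in front of the cabinet and let go; then take it by its carrying bar, lift it over and set it down gently and level in the middle of the scale's steel plate, its bar running along the long side of the plate. Do not tip the caddy and leave the jar, can, brush, tape and tin around it where they are.

Things in the scene. Friction and masses are not known exactly. Their poses are not given: they have to be found in the camera images.
- cabinet: Low fixed wooden cabinet with two front doors, no floor: 195 deep, 304 wide, 150 high. Origin on the table, middle of its front line (inner face of the shut doors); x into the cabinet, y to its left door, z up. Walls 12 thick. Clear roof, top z=150, only from x=60 to 195: in front of it (x=0 to 60) it is open from above, but for the corner y=-140 to -78, a plate that carries the latch.
- leaf_a (a joint): Angle of the latched right door (hinge at y=-140), rad: 0 shut, 1.8 wide open towards the robot. When the latch is pressed a spring throws it to about 0.4; from there it stays where left, up to 1.75 (0.6 N at the free edge moves it). An 8 thick strip on its face reaches 18 past its free edge, over the left door. Bar pull: upright, 10 thick, z=74 to 122, 40 outside the front, 105 from hinge.
- leaf_b (a joint): Angle of the covered left door (hinge at y=+140), rad: 0 shut, 1.8 wide open towards the robot. No handle: it is hooked from behind its top, through the open slot behind it. The right door's strip blocks it until that door is open. Stiff hinge: about 1 N at the free edge moves it; it stays where it is left.
- hinge_a (a point): Hinge line of the right door at the door's top (z=140), in the plane of the doors' inner face. Each door's panel is 12 thick (outside the front line), 138 wide, z=4 to 140. 40 from this hinge a steel catch arm on the right door stands up to z=182.
- hinge_b (a point): Hinge line of the left door, at the top of the door (z=140), on the plane of the doors' inner face.
- edge_a (a point): Top of the free edge of the right door's panel, on its inner face; moves with the door.
- edge_b (a point): Top of the free edge of the left door's panel, on its inner face; moves with the door.
- latch (a joint): Travel of the thumb latch, m: 0 up, 0.010 fully pressed. Pressed straight down; it lets the catch go at about 0.008. Spring: 2 N at the start, 4.5 N fully down; comes up again when let go.
- latch_pad (a point): Centre of the top of the grey thumb pad (36 along the cabinet's x by 44 along y), at z=199 when up, above the right front corner of the cabinet.
- caddy: Loose wooden carrier with six jars fixed in it, 0.4 to 0.7 kg, standing on the table inside the cabinet. Origin: centre of its underside; z up, x towards its rear (into the cabinet at the start), y along its carrying bar. Tray 110 (x) by 170 (y), 55 high; jars up to z=81. Mass nearly central.
- caddy_tongue (a point): Top of the upright tongue at the caddy's front (at x=-79 in the caddy): 18 (x) by 12 (y), from z=40 to z=125, standing 15 clear of the tray's front wall, free on both sides; at the start it stands in the open slot behind the doors.
- caddy_bar (a point): Centre of the carrying bar (at z=123 above the underside): 14 by 14, 158 long along the caddy's y, between two end plates; 34 of free height beneath it. Under the roof at the start.
- scale: Flat bench scale, fixed. Origin on the table under the middle of its plate; x along the long side of the plate. Steel plate 260 (x) by 200 (y), top at z=45; a display unit 28 high lies at its -x end (x=-120 to -180). It stands to the left or the right of the cabinet, the tote on the other side.
- scale_top (a point): Middle of the scale plate's upper face; axes as the scale's.
- tote: Black storage box with a yellow lid, fixed: 235 (x) by 165 (y), 89 high; origin under its middle. A brush lies on it. Not part of the job.
- jar: Bystander: jar, 64 across, 85 high; origin under its middle.
- can: Bystander: can, 74 across, 110 high; origin under its middle.
- brush: Bystander: hand brush lying on the tote's lid; origin under its middle.
- tape: Bystander: roll of tape lying on the cabinet's roof, 84 across, 24 high; origin under its middle.
- tin: Bystander: small tin standing on the cabinet's roof, 56 across, 45 high; origin under its middle.
Not all that is in view belongs to the job. Leave any blue look-alike of the caddy alone.

How it is judged (in metres and radians):
On the way, in this order (a step that is already met when the one before it is completed fails the run):
1. the latched right door is wide open (over 1.4 rad) while the covered left door is still shut (under 0.15 rad) (value of joint leaf_a above 1.4 rad and value of joint leaf_b below 0.15 rad), for 0.1 s.
2. the left door is wide open too (over 1.4 rad) (value of joint leaf_a above 1.3 rad and value of joint leaf_b above 1.4 rad), for 0.1 s.
3. the whole tray of the caddy stands on the table in front of the cabinet's front line, let go (x of caddy in the frame of cabinet below -0.05 m and height (world z) of caddy below 0.006 m and contact force between the fingers and caddy below 0.2 N and linear speed of caddy below 0.02 m/s), for 0.1 s.
4. the caddy is carried by its bar, at least 30 mm above the table (height (world z) of caddy above 0.03 m and x of the grasp point in the frame of caddy between -0.03 and 0.03 m and contact force between the fingers and caddy above 1 N), for 0.2 s.
At the end, for the whole second after the job is handed in: Both doors stand open (over 1.3 rad); the caddy stands level and at rest on the scale's plate, its middle within 28 mm of the plate's middle, its bar within 0.2 rad of the plate's long side (either way round), let go (value of joint each of leaf_a, leaf_b above 1.3 rad and horizontal distance between caddy and scale_top below 0.028 m and z of caddy in the frame of scale_top between -0.005 and 0.005 m and angle between the y axis of caddy and the x axis of scale_top, either way round below 0.2 rad and angle between caddy's own z axis and vertical below 0.06 rad and linear speed of caddy below 0.02 m/s); the robot touches nothing.
It fails at once if a bystander (jar, can, brush, tape or tin) shifted by more than 40 mm (distance of any of jar, can, brush, tape, tin from where it was at the start of the episode above 0.04 m).
It fails at once if the caddy tipped by more than 0.45 rad (angle between caddy's own z axis and vertical above 0.45 rad).
It fails at once if the caddy is dropped (let go above the table and falling faster than 0.35 m/s) (contact force between the fingers and caddy below 0.2 N and height (world z) of caddy above 0.02 m and linear speed of caddy above 0.35 m/s).
It also fails if it takes over 72 s, if anything falls off the work surface, if the arm or the gripper's body presses on something with over 40 N, if the wrist force passes 120 N, or if a joint passes its speed limit or range.

ROBOT

A 6-joint arm with a two-finger parallel gripper is mounted at the origin on the work surface. World frame = base frame: x ahead of the robot, y to its left, z up, the work surface at z = 0. Lengths are in m, angles in degrees, forces in N, time in s.
With the tool pointing down it reaches from about 0.35 to 0.925 m from the base axis. Payload 6.4 kg.
Tool frame: the origin (TCP) lies midway between the tips of the shut fingers; the grasp point (between the pads) lies 19 mm behind it (manip.grasp_offset is the distance from the TCP to the grasp point, in m); z points along the fingers, y is the line along which they close (so a half turn about z gives the same grasp; the last joint's range is limited). The gripper opens to 85 mm and grips with 20 to 120 N. Pads are 22 mm wide; open, the fingers measure 114 mm over their backs; the gripper's body (76 mm by 85 mm) begins 54 mm behind the grasp point. The pads swing forward as they close: fully open they stand 13 mm farther back than shut.
Start: joints at [-9.975, 14.043, 89.255, -0, 76.702, -9.975], TCP at [0.65, 0, 0.231] pointing down, gripper open.
Joint ranges: [-179.41, 179.41], [-58.25, 129.5], [7.25, 145.43], [-54.29, 234.29], [11.92, 165.04], [-157.13, 157.13]. Speed limits (degrees/s): [147.25, 147.25, 180, 180, 180, 180].

INTERFACE

Orientations are given as a 3x3 rotation matrix whose columns are the frame's x, y, z axes.
In Python, from bench import manip, viewer, spotter gives the robot as it stands.
- The arm moves only by the tool move_arm, never from a script. Its argument "commands" is a list of rows, each an object of numbers: "x", "y", "z": the shift along the tool's x, y, z in cm; "ax", "ay", "az": the turn, a rotation vector about the tool's x, y, z in degrees; "gripper": the closure, from -1 (fully open) to 1 (shut). In form: [{"x": .., "y": .., "z": .., "ax": .., "ay": .., "az": .., "gripper": ..}, ...]. A call has 1 to 12 rows; each row is the pose to reach, as a shift and turn from the pose commanded when the call began, along the tool's axes at that moment; what a row does not reach only later rows make up. A row lasts 1/8 s, in which the tool goes at most 62.5 mm and 10.7 degrees, less where a joint would pass 70% of its speed; a pose out of reach is approached as far as the arm can. A call with a gripper value outside its range is refused whole. The fingers move at their own pace and stop on an object; "squeeze" is the grip in N (left out, the last holds). Time passes only in rows, so rows that repeat a pose let the fingers close. It gives the time, the measured TCP pose, the force, the opening and the grip force at its end, in the units of the state.
- manip.get_obs(): the state, without advancing time (a new reading comes with each control period).
- viewer.get_image(name): name is "scene" or "side" or "wrist"; returns a dict with "image" (384x512x3 uint8, red, green, blue), "range_z" (384x512 float32, m along the optical axis (not along the pixel's ray), 0 where there is no reading), "fovy" (degrees; the focal length in pixels is half the picture's height over the tangent of half this angle, whatever the lens; pixels are square), "cx", "cy" (the principal point, pixels), "pose" (4x4, takes a point from camera to world coordinates). Camera axes: x right, y down, z forward; pixel columns grow to the right and rows downward; lengths in m; the calibration is good to about 2 mm. A picture is of the moment at which its call begins.
- manip.job_done(): hands the job in; it is judged then, once.
Trained networks look in a picture, given as the dict that the camera call returned (one of the last four; its "shot" number tells which), for a name from the list of things; names that differ only in an ending like _2 or _b are one class to them, and where a whole thing is asked for, a point or a joint stands for the part that bears it (a point fixed in the world has none). Each returns a list of dicts, best first, with "conf" (0 to 1); they miss things now and then, are a little off and sometimes report something else, mostly with a low value. They report only what shows in the picture. A call takes as long as a camera call. They do not tell look-alikes from the thing itself.
- spotter.spot_in(picture, query): "box" ([left, top, width, height] in pixels, round what is visible of it).
- spotter.regions_of(picture, query): "pixels" (384x512 bool, what is visible of it) and "box" ([left, top, width, height] in pixels, round what is visible of it).
- spotter.landmark_of(picture, query): "at" ([column, row] in pixels: a listed point, or the origin of a listed thing).
The state is a dict: "t": time; "joints": joint angles; "qvel": joint speeds; "tau": joint torques, N m; "eef_pos": TCP position; "tool_rot": TCP orientation; "wrist_force": force on the tool from outside, world axes, zero at the start; "ft_torque": the same for the moment, N m; "opening": finger opening in m; "grip_force": force on a finger pad.
Only numpy, scipy, OpenCV 4.12 (cv2) and the standard library are available. Lean on these libraries where they do the work, as an engineer would, in place of code of your own. Each camera call takes 0.05 s, during which the arm holds its last target. There are 200 camera calls.

## Working session

There is one attempt and no reset: what is moved stays moved. The work goes in short steps, Python scripts to look and compute and a tool call to move; the robot and the scene stay as the last step left them, time stands still between calls to the robot, and variables do not carry over. Pictures are saved under pics/ and viewed, at most 10 in all, crops included, and the job is handed in when it is done.

Besides the shell and the picture viewer there is one more tool, called after "Request:" in YAML: its name, and indented under it one key for each argument. move_arm: Moves the arm, as the interface text tells. Its arguments: {"type":"object","properties":{"commands":{"type":"array"},"squeeze":{"type":"number"}},"required":["commands"]}

```bash
ls; mkdir -p pics; cat > h.py <<'E'
import numpy as np, cv2
from bench import manip, viewer, spotter
def P(im,u,v,z=None):
    H,W=im["range_z"].shape
    f=H/2/np.tan(np.radians(im["fovy"])/2)
    d=np.array([(u-im["cx"])/f,(v-im["cy"])/f,1.0])
    T=im["pose"]
    if z is None:
        r=im["range_z"][max(0,int(v)-1):int(v)+2,max(0,int(u)-1):int(u)+2]; r=r[r>0]
        if len(r)==0: return np.full(3,np.nan)
        return T[:3,:3]@(d*np.median(r))+T[:3,3]
    w=T[:3,:3]@d; s=(z-T[2,3])/w[2]
    return T[:3,3]+s*w
def cloud(im):
    H,W=im["range_z"].shape
    f=H/2/np.tan(np.radians(im["fovy"])/2)
    v,u=np.mgrid[:H,:W]; r=im["range_z"]
    p=np.stack([(u-im["cx"])/f*r,(v-im["cy"])/f*r,r],-1)
    p=p@im["pose"][:3,:3].T+im["pose"][:3,3]; p[r<=0]=np.nan
    return p
def save(im,n): cv2.imwrite("pics/"+n,im["image"][:,:,::-1])
E
python3 - <<'E'
from h import *
np.set_printoptions(precision=3,suppress=True)
for n in ["scene","side"]:
    im=viewer.get_image(n); save(im,n+"0.png"); print(n,im["pose"][:3,3],im["fovy"])
    for q,z in [("hinge_a",.14),("hinge_b",.14),("edge_a",.14),("edge_b",.14),("latch_pad",.199),("caddy_tongue",.125),("caddy_bar",.123),("scale_top",.045),("scale",0),("tote",0.089),("jar",0),("can",0),("cabinet",0),("tape",.15),("tin",.15)]:
        for l in spotter.landmark_of(im,q)[:2]:
            u,v=l["at"]; print(q,round(l["conf"],2),np.round(l["at"]),P(im,u,v),P(im,u,v,z))
o=manip.get_obs();print(o["eef_pos"],o["tool_rot"],manip.grasp_offset,o["t"])
E
```

```text
pics
scene [ 1.037 -0.363  1.073] 52.408462804630474
hinge_a 0.93 [258. 238.] [ 0.629 -0.09   0.149] [ 0.625 -0.088  0.14 ]
hinge_a 0.86 [328. 178.] [0.583 0.194 0.147] [0.58  0.198 0.14 ]
hinge_b 0.93 [258. 238.] [ 0.629 -0.09   0.149] [ 0.625 -0.088  0.14 ]
hinge_b 0.86 [328. 178.] [0.583 0.194 0.147] [0.58  0.198 0.14 ]
edge_a 0.95 [293. 209.] [0.597 0.052 0.124] [0.604 0.045 0.14 ]
edge_a 0.86 [291. 203.] [0.584 0.055 0.136] [0.586 0.053 0.14 ]
edge_b 0.95 [293. 209.] [0.597 0.052 0.124] [0.604 0.045 0.14 ]
edge_b 0.86 [291. 203.] [0.584 0.055 0.136] [0.586 0.053 0.14 ]
caddy_tongue 0.68 [151. 188.] [ 0.194 -0.233  0.   ] [ 0.292 -0.248  0.125]
caddy_tongue 0.35 [300. 212.] [0.597 0.083 0.076] [0.619 0.061 0.125]
caddy_bar 0.82 [174. 175.] [ 0.293 -0.168  0.127] [ 0.29  -0.167  0.123]
caddy_bar 0.35 [147. 284.] [ 0.543 -0.391  0.088] [ 0.561 -0.39   0.123]
scale_top 0.62 [351. 152.] [0.491 0.394 0.043] [0.493 0.392 0.045]
scale 0.98 [347. 164.] [0.522 0.346 0.041] [0.502 0.375 0.   ]
tote 0.86 [145. 283.] [ 0.537 -0.393  0.086] [ 0.538 -0.393  0.089]
tote 0.57 [370. 218.] [0.755 
[... 1442 characters left out ...]
29 -0.17  0.13] [ 0.29  -0.166  0.123]
scale_top 0.91 [213. 130.] [0.499 0.368 0.042] [0.498 0.364 0.045]
scale 0.73 [215. 139.] [0.494 0.322 0.043] [0.503 0.369 0.   ]
scale 0.62 [252. 138.] [0.607 0.294 0.043] [0.622 0.34  0.   ]
tote 0.79 [292. 358.] [ 0.483 -0.427  0.088] [ 0.482 -0.427  0.089]
jar 0.23 [272. 203.] [0.588 0.027 0.036] [0.599 0.056 0.   ]
cabinet 0.8 [274. 206.] [0.589 0.014 0.04 ] [0.602 0.045 0.   ]
cabinet 0.43 [302. 137.] [ 0.636 -0.012  0.307] [0.783 0.3   0.   ]
tape 0.5 [302. 135.] [ 0.633 -0.02   0.322] [0.716 0.156 0.15 ]
tin 0.89 [339. 175.] [ 0.74  -0.042  0.179] [ 0.756 -0.017  0.15 ]
[0.65  0.    0.231] [[-0.  1. -0.]
 [ 1.  0. -0.]
 [-0. -0. -1.]] 0.0187 1.6
```

View pics/scene0.png

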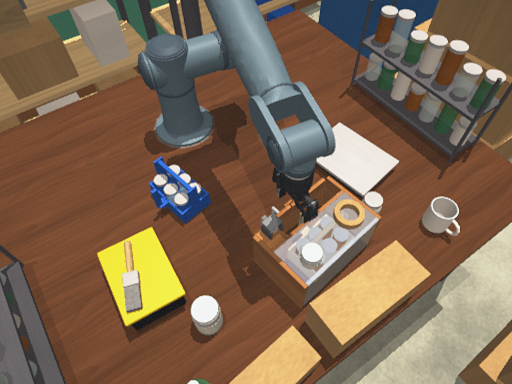

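View pics/side0.png

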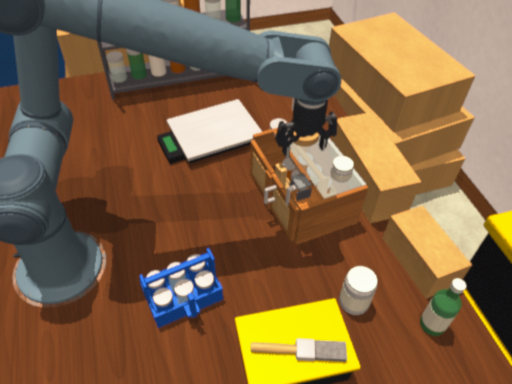

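The scene picture shows the cabinet (front towards the robot, around px 290,230), the scale on its left (355,158), the tote and brush on the right, and the blue look-alike at (178,190). I'll fit the frames from depth.

```bash
python3 - <<'E'
from h import *
np.set_printoptions(precision=4,suppress=True)
im=viewer.get_image("wrist"); save(im,"wrist0.png")
print(im["pose"])
for q in ["latch_pad","hinge_a","caddy_tongue","caddy_bar","edge_a","hinge_b"]:
    for l in spotter.landmark_of(im,q)[:2]: print(q,l["conf"],l["at"],P(im,*l["at"]))
C={n:cloud(viewer.get_image(n)) for n in ["scene","side"]}
C["wrist"]=cloud(im)
def rect(n,lo,hi,x0,x1,y0,y1):
    p=C[n].reshape(-1,3); p=p[(p[:,2]>lo)&(p[:,2]<hi)&(p[:,0]>x0)&(p[:,0]<x1)&(p[:,1]>y0)&(p[:,1]<y1)]
    if len(p)<5: print(n,"few");return
    r=cv2.minAreaRect((p[:,:2]*1000).astype(np.float32)); print(n,len(p),r,np.median(p,0))
for n in ["scene","side"]:
    print("scale");rect(n,.038,.05,.3,.75,.21,.56)
    print("pad");rect(n,.192,.206,.56,.70,-.12,0.0)
    print("roof/walls top");rect(n,.143,.156,.5,.9,-.15,.25)
    print("can");rect(n,.1,.116,.6,.85,-.42,-.2)
    print("jar");rect(n,.07,.092,.65,.9,.19,.33)
print("pad wr");rect("wrist",.192,.206,.56,.70,-.12,0.0)
E
```

```text
[[ 1.     -0.001  -0.0001  0.6501]
 [-0.001  -0.9615 -0.2747  0.0683]
 [ 0.0002  0.2747 -0.9615  0.3738]
 [ 0.      0.      0.      1.    ]]
latch_pad 0.72 [233.0, 288.5] [ 0.6279 -0.0499  0.1991]
caddy_tongue 0.8 [237.4, 125.1] [0.6274 0.064  0.1246]
edge_a 0.87 [199.8, 147.8] [0.5905 0.0432 0.1128]
edge_a 0.7 [198.9, 147.1] [0.5893 0.0438 0.1114]
scale
scene 2910 ((543.970458984375, 380.67730712890625), (345.759765625, 220.00283813476562), 4.830860614776611) [0.5356 0.3872 0.0433]
pad
scene 211 ((630.8262329101562, -48.077186584472656), (35.683773040771484, 43.75461959838867), 5.555666923522949) [ 0.6318 -0.049   0.1975]
roof/walls top
scene 4562 ((741.7902221679688, 63.39894104003906), (314.3602600097656, 313.8266906738281), 3.5971274375915527) [0.7169 0.0386 0.1487]
can
scene 602 ((742.9600830078125, -343.37640380859375), (67.22787475585938, 193.35110473632812), 48.22309112548828) [ 0.6974 -0.302   0.1088]
jar
scene 275 ((730.39599609375, 260.6343078613281), (55.1248893737793, 156.1080322265625), 52.0844841003418) [0.6952 0.2862 0.0828]
scale
side 3286 ((505.7418518066406, 375.958984375), (261.1305847167969, 207.47647094726562), 8.63515567779541) [0.4992 0.3693 0.0442]
pad
side 202 ((630.2285766601562, -50.08922576904297), (35.989952087402344, 44.71855545043945), 9.652978897094727) [ 0.6294 -0.052   0.198 ]
roof/walls top
side 2939 ((734.7406005859375, 52.40458679199219), (313.0697937011719, 327.51959228515625), 89.56993865966797) [ 0.7056 -0.008   0.1493]
can
side 704 ((752.5736083984375, -338.46856689453125), (71.84548950195312, 204.34597778320312), 59.82899475097656) [ 0.6949 -0.3076  0.1092]
jar
side 119 ((746.3661499023438, 254.7310028076172), (193.1143341064453, 125.8577651977539), 0.42518728971481323) [0.6793 0.292  0.0841]
pad wr
wrist 2610 ((629.60693359375, -49.85006332397461), (36.18720626831055, 43.9968147277832), 7.257431983947754) [ 0.6301 -0.0471  0.1986]
```

View pics/wrist0.png

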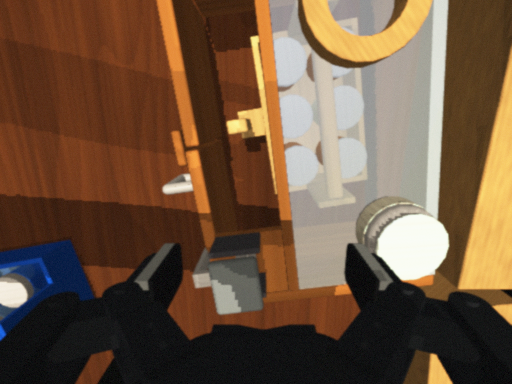

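The wrist picture shows the grey latch pad (237,275), the tongue (237,125), the doors' top edge from (165,0) to (205,235), the white handle (178,184), and the tin (405,240) and tape (365,25) on the roof. Next I'll fit the yaw and edges.

```bash
python3 - <<'E'
from h import *
np.set_printoptions(precision=4,suppress=True)
im=viewer.get_image("wrist"); c=cloud(im)
hsv=cv2.cvtColor(im["image"],cv2.COLOR_RGB2HSV)
# front outer edge of door tops: leftmost pixel per row with z in .130-.145
def edge(lo,hi,rows,umax,first=True):
    L=[]
    for v in rows:
        z=c[v,:umax,2]; u=np.where((z>lo)&(z<hi))[0]
        if len(u): L.append(c[v,u[0] if first else u[-1]])
    L=np.array(L); 
    for _ in range(3):
        k=np.polyfit(L[:,1],L[:,0],1); r=L[:,0]-np.polyval(k,L[:,1]); L=L[abs(r)<max(.002,2*r.std())]
    print(len(L),k,np.degrees(np.arctan(-k[0])),r.std(),L[:,1].min(),L[:,1].max(),np.median(L[:,2])); return k
edge(.132,.146,range(0,110),240)      # left door front face
edge(.132,.146,range(160,235),240)
edge(.132,.146,range(0,110),240,False) 
edge(.143,.156,range(0,230),330)      # roof front edge
for n in ["scene","side"]:
    i2=viewer.get_image(n);p=cloud(i2).reshape(-1,3)
    col=i2["image"].reshape(-1,3).astype(int)
    m=(p[:,2]>.04)&(p[:,2]<.048)&(p[:,0]>.34)&(p[:,0]<.66)&(p[:,1]>.22)&(p[:,1]<.52)
    for r in [(col.min(1)>130)]:
        q=p[m&r]; print(n,len(q),cv2.minAreaRect((q[:,:2]*1000).astype(np.float32)))
    m=(p[:,2]>.02)&(p[:,2]<.034)&(p[:,0]>.3)&(p[:,0]<.7)&(p[:,1]>.2)&(p[:,1]<.55)
    print("disp",m.sum(),np.median(p[m],0))
E
```

```text
110 [-0.1284  0.591 ] 7.31460285952884 0.00037898380150019244 0.07695119259642945 0.15291564668508195 0.13926644911832767
69 [-0.1398  0.5898] 7.959304702951763 0.00041570859233122545 -0.032285464201168054 0.03030802343353331 0.13921782555745746
110 [-0.1259  0.6021] 7.178245304193056 0.00016715095180264497 0.07714990112136905 0.15476281258008312 0.13370252551654177
227 [-0.1274  0.663 ] 7.258525414503376 0.00020676189951191116 -0.020673229368930637 0.15012745081310488 0.15023823281579063
scene 2663 ((505.9915771484375, 378.88116455078125), (258.69677734375, 203.24441528320312), 9.547167778015137)
disp 33 [0.5989 0.2949 0.032 ]
side 3010 ((505.4189453125, 376.9779052734375), (261.6120300292969, 206.54283142089844), 9.232937812805176)
disp 489 [0.3562 0.3414 0.0275]
```

Request:
move_arm:
  commands:
    - {"x":-2.5,"y":-1,"z":0,"az":-7.3,"gripper":1}
    - {"x":-5,"y":-2,"z":0,"az":-7.3,"gripper":1}
    - {"x":-5,"y":-2,"z":0,"az":-7.3,"gripper":1}
    - {"x":-5,"y":-2,"z":0,"az":-7.3,"gripper":1}
    - {"x":-5,"y":-2,"z":1.5,"az":-7.3,"gripper":1}
    - {"x":-5,"y":-2,"z":2.8,"az":-7.3,"gripper":1}
    - {"x":-5,"y":-2,"z":3.4,"az":-7.3,"gripper":1}
    - {"x":-5,"y":-2,"z":3.9,"az":-7.3,"gripper":1}
    - {"x":-5,"y":-2,"z":4.2,"az":-7.3,"gripper":1}
    - {"x":-5,"y":-2,"z":4.3,"az":-7.3,"gripper":1}
    - {"x":-5,"y":-2,"z":4.3,"az":-7.3,"gripper":1}
  squeeze: 20

```text
validation failed for argument at $.co...
```

```bash
cat >> h.py <<'E'
O=np.array([.5966,.0469]); yaw=np.radians(7.27)
R2=np.array([[np.cos(yaw),-np.sin(yaw)],[np.sin(yaw),np.cos(yaw)]])
def cab(p): p=np.asarray(p); return np.r_[(p[:2]-O)@R2,p[2]]
E
python3 - <<'E'
from h import *
np.set_printoptions(precision=4,suppress=True)
o=manip.get_obs(); print(o["t"],o["eef_pos"],o["wrist_force"],cab(o["eef_pos"]))
im=viewer.get_image("side"); save(im,"side1.png")
for n in ["side","scene"]:
    i=viewer.get_image(n)
    for q in ["edge_a","hinge_a","hinge_b","caddy_tongue","caddy_bar"]:
        for l in spotter.landmark_of(i,q)[:2]: print(n,q,round(l["conf"],2),np.round(l["at"]),cab(P(i,*l["at"])),cab(P(i,*l["at"],.14 if q[0] in"eh" else .124)))
E
```

```text
2.2 [0.65   0.     0.2313] [-0.2837  0.722   0.7397] [ 0.0471 -0.0533  0.2313]
side edge_a 0.82 [277. 173.] [0.0557 0.0869 0.0293] [ 0.0042 -0.0058  0.14  ]
side hinge_a 0.68 [251. 142.] [0.0363 0.2383 0.0349] [-0.0108  0.1342  0.14  ]
side hinge_a 0.64 [300. 210.] [ 0.0012 -0.143   0.138 ] [ 0.0003 -0.1444  0.14  ]
side hinge_b 0.68 [251. 142.] [0.0363 0.2383 0.0349] [-0.0108  0.1342  0.14  ]
side hinge_b 0.64 [300. 210.] [ 0.0012 -0.143   0.138 ] [ 0.0003 -0.1444  0.14  ]
side caddy_tongue 0.68 [192. 292.] [-0.3128 -0.2163  0.0671] [-0.3191 -0.2484  0.124 ]
side caddy_tongue 0.66 [284. 169.] [0.0352 0.0146 0.1235] [0.035  0.0142 0.124 ]
side caddy_bar 0.77 [177. 266.] [-0.3248 -0.1409  0.0815] [-0.329  -0.1685  0.124 ]
side caddy_bar 0.64 [309. 160.] [ 0.1004 -0.0048  0.1495] [0.115  0.0169 0.124 ]
scene edge_a 0.83 [292. 210.] [0.0021 0.0006 0.1242] [ 0.0085 -0.0071  0.14  ]
scene edge_a 0.56 [292. 205.] [-0.0032  0.0057  0.1366] [-0.0018  0.004   0.14  ]
scene hinge_a 0.78 [327. 178.] [-0.0588  0.2446 -0.0029] [0.0001 0.1507 0.14  ]
scene hinge_a 0.67 [257. 239.] [ 0.0123 -0.1437  0.1474] [ 0.0093 -0.1412  0.14  ]
scene hinge_b 0.78 [327. 178.] [-0.0588  0.2446 -0.0029] [0.0001 0.1507 0.14  ]
scene hinge_b 0.67 [257. 239.] [ 0.0123 -0.1437  0.1474] [ 0.0093 -0.1412  0.14  ]
scene caddy_tongue 0.77 [152. 190.] [-0.3303 -0.2547  0.1207] [-0.3278 -0.2554  0.124 ]
scene caddy_tongue 0.45 [301. 215.] [0.0291 0.009  0.1195] [0.0308 0.0068 0.124 ]
scene caddy_bar 0.92 [173. 175.] [-0.3315 -0.1777  0.1277] [-0.3343 -0.1766  0.124 ]
```

View pics/side1.png

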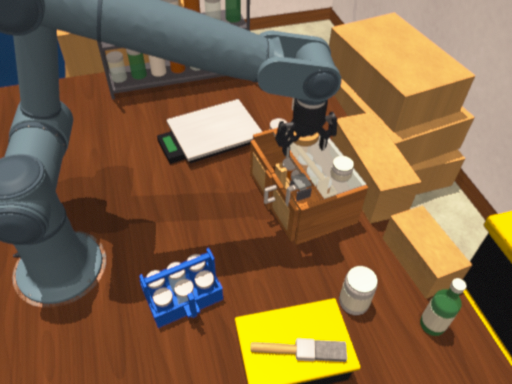

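The picture is unchanged because the move was refused: every row probably needs all its fields. The cabinet frame does check out, with the hinges near ±0.14.

Request:
move_arm:
  commands:
    - {"x":-2.5,"y":-1,"z":0,"ax":0,"ay":0,"az":-7.3,"gripper":1}
    - {"x":-5,"y":-2,"z":0,"ax":0,"ay":0,"az":-7.3,"gripper":1}
    - {"x":-5,"y":-2,"z":0,"ax":0,"ay":0,"az":-7.3,"gripper":1}
    - {"x":-5,"y":-2,"z":0,"ax":0,"ay":0,"az":-7.3,"gripper":1}
    - {"x":-5,"y":-2,"z":1.5,"ax":0,"ay":0,"az":-7.3,"gripper":1}
    - {"x":-5,"y":-2,"z":2.8,"ax":0,"ay":0,"az":-7.3,"gripper":1}
    - {"x":-5,"y":-2,"z":3.4,"ax":0,"ay":0,"az":-7.3,"gripper":1}
    - {"x":-5,"y":-2,"z":3.9,"ax":0,"ay":0,"az":-7.3,"gripper":1}
    - {"x":-5,"y":-2,"z":4.2,"ax":0,"ay":0,"az":-7.3,"gripper":1}
    - {"x":-5,"y":-2,"z":4.3,"ax":0,"ay":0,"az":-7.3,"gripper":1}
    - {"x":-5,"y":-2,"z":4.3,"ax":0,"ay":0,"az":-7.3,"gripper":1}
  squeeze: 20

```text
t: 4.22
eef_pos: [0.63, -0.0496, 0.189]
tool_rot: [[-0.127, 0.992, -0.0], [0.992, 0.127, 0.001], [0.001, -0.0, -1.0]]
wrist_force: [-3.6, 2.6, 6.0]
opening: 0.0005
grip_force: 2.9
```

```bash
python3 - <<'E'
from h import *
np.set_printoptions(precision=4,suppress=True)
im=viewer.get_image("side"); save(im,"side2.png")
o=manip.get_obs(); print(cab(o["eef_pos"]),o["wrist_force"])
for q in ["edge_a"]:
    for n in ["side","scene","wrist"]:
        i=viewer.get_image(n)
        for l in spotter.landmark_of(i,q)[:2]: print(n,q,round(l["conf"],2),np.round(l["at"]),cab(P(i,*l["at"])),cab(P(i,*l["at"],.14)))
E
```

```text
[ 0.0209 -0.1     0.189 ] [-3.5388  1.5315  5.3053]
side edge_a 0.97 [260. 182.] [-0.0496 -0.0158  0.1376] [-0.0505 -0.0178  0.14  ]
side edge_a 0.89 [276. 171.] [0.0567 0.0965 0.0271] [0.0042 0.001  0.14  ]
scene edge_a 0.88 [293. 209.] [0.0016 0.0052 0.1252] [ 0.0076 -0.0022  0.14  ]
wrist edge_a 0.85 [146.  91.] [-0.0734 -0.0093  0.0949] [-0.0555 -0.0136  0.14  ]
wrist edge_a 0.67 [231.  67.] [-0.0007  0.0018  0.1339] [-0.0001  0.0007  0.14  ]
```

View pics/side2.png

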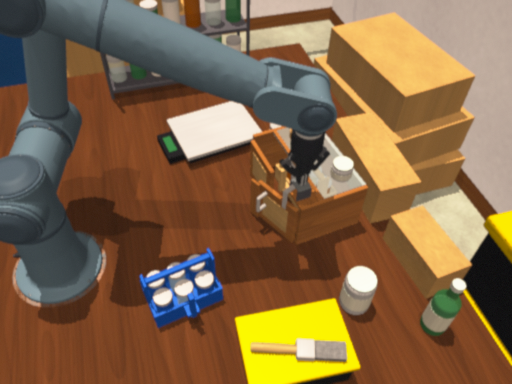

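The right door has sprung to about 0.4 rad (strip at px 258,190). Now I'll lift off the pad and enter behind it.

Request:
move_arm:
  commands:
    - {"x":0,"y":0,"z":-4,"ax":0,"ay":0,"az":0,"gripper":1}
    - {"x":4,"y":-1,"z":-4,"ax":0,"ay":0,"az":0,"gripper":1}
    - {"x":7.3,"y":-2.1,"z":-4,"ax":0,"ay":0,"az":0,"gripper":1}
    - {"x":7.3,"y":-2.1,"z":-4,"ax":0,"ay":0,"az":0,"gripper":1}
    - {"x":7.3,"y":-2.1,"z":0,"ax":0,"ay":0,"az":0,"gripper":1}
    - {"x":7.3,"y":-2.1,"z":3.5,"ax":0,"ay":0,"az":0,"gripper":1}
    - {"x":7.3,"y":-2.1,"z":6.9,"ax":0,"ay":0,"az":0,"gripper":1}
    - {"x":7.3,"y":-2.1,"z":6.9,"ax":0,"ay":0,"az":0,"gripper":1}

```text
t: 5.58
eef_pos: [0.598, 0.0192, 0.1159]
tool_rot: [[-0.126, 0.992, -0.006], [0.992, 0.126, 0.001], [0.001, -0.006, -1.0]]
wrist_force: [-0.3, 0.2, 0.7]
opening: 0.0001
grip_force: 0.0
```

Request:
move_arm:
  commands:
    - {"x":-0.3,"y":-3.1,"z":0,"ax":0,"ay":0,"az":0,"gripper":1}
    - {"x":-0.7,"y":-4.2,"z":0,"ax":0,"ay":0,"az":0,"gripper":1}
    - {"x":-1.2,"y":-5.2,"z":0,"ax":0,"ay":0,"az":0,"gripper":1}
    - {"x":-2.4,"y":-7.1,"z":0,"ax":0,"ay":0,"az":0,"gripper":1}
    - {"x":-4,"y":-8.8,"z":0,"ax":0,"ay":0,"az":0,"gripper":1}
    - {"x":-5.9,"y":-10,"z":0,"ax":0,"ay":0,"az":0,"gripper":1}
    - {"x":-8,"y":-10.9,"z":0,"ax":0,"ay":0,"az":0,"gripper":1}
    - {"x":-9.2,"y":-11.1,"z":0,"ax":0,"ay":0,"az":0,"gripper":1}
    - {"x":-10.2,"y":-11.3,"z":0,"ax":0,"ay":0,"az":0,"gripper":1}
    - {"x":-11.7,"y":-11.4,"z":0,"ax":0,"ay":0,"az":0,"gripper":1}
    - {"x":-11.7,"y":-11.4,"z":0,"ax":0,"ay":0,"az":0,"gripper":1}

```text
t: 6.95
eef_pos: [0.5019, -0.1118, 0.1193]
tool_rot: [[-0.126, 0.992, -0.0], [0.992, 0.126, -0.001], [-0.001, -0.0, -1.0]]
wrist_force: [0.3, 1.0, 0.2]
opening: -0.0001
grip_force: 0.0
```

```bash
python3 - <<'E'
from h import *
np.set_printoptions(precision=4,suppress=True)
o=manip.get_obs(); print(cab(o["eef_pos"]),o["wrist_force"])
for q in ["edge_a","caddy_tongue"]:
    for n in ["side","scene","wrist"]:
        i=viewer.get_image(n); save(i,n+"3.png")
        for l in spotter.landmark_of(i,q)[:3]: print(n,q,round(l["conf"],2),np.round(l["at"]),cab(P(i,*l["at"])),cab(P(i,*l["at"],.14 if q[0]=="e" else .125)))
E
```

```text
[-0.114  -0.1455  0.1193] [0.2707 1.0361 0.1976]
side edge_a 0.77 [253. 234.] [-0.1328 -0.1611  0.1325] [-0.1352 -0.1661  0.14  ]
scene edge_a 0.72 [290. 207.] [-0.0602  0.0635 -0.0009] [-0.0019 -0.0055  0.14  ]
scene edge_a 0.56 [217. 209.] [-0.2166 -0.1154 -0.0024] [-0.137  -0.1613  0.14  ]
side caddy_tongue 0.89 [282. 172.] [0.0282 0.0082 0.1211] [0.0263 0.0049 0.125 ]
side caddy_tongue 0.67 [193. 296.] [-0.3192 -0.2564  0.1219] [-0.3196 -0.2581  0.125 ]
scene caddy_tongue 0.9 [153. 193.] [-0.3219 -0.2587  0.1209] [-0.3189 -0.2596  0.125 ]
scene caddy_tongue 0.56 [305. 215.] [0.0382 0.0186 0.122 ] [0.0393 0.017  0.125 ]
```

View pics/side3.png

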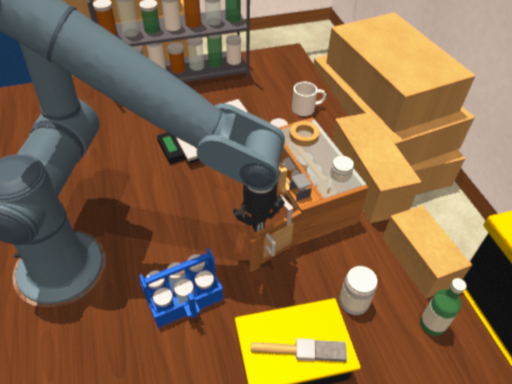

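The right door stands at about 1.7 rad and the left is shut. Now to go over to the slot behind the left door.

Request:
move_arm:
  commands:
    - {"x":0.5,"y":0.5,"z":-5,"ax":0,"ay":0,"az":0,"gripper":1}
    - {"x":2,"y":1,"z":-11,"ax":0,"ay":0,"az":0,"gripper":1}
    - {"x":7,"y":4.5,"z":-11,"ax":0,"ay":0,"az":0,"gripper":1}
    - {"x":12,"y":8,"z":-11,"ax":0,"ay":0,"az":0,"gripper":1}
    - {"x":16,"y":11,"z":-11,"ax":0,"ay":0,"az":0,"gripper":1}
    - {"x":19.3,"y":13.6,"z":-11,"ax":0,"ay":0,"az":0,"gripper":1}
    - {"x":19.3,"y":13.6,"z":-11,"ax":0,"ay":0,"az":0,"gripper":1}
    - {"x":19.3,"y":13.6,"z":-7,"ax":0,"ay":0,"az":0,"gripper":1}
    - {"x":19.3,"y":13.6,"z":-3.5,"ax":0,"ay":0,"az":0,"gripper":1}
    - {"x":19.3,"y":13.6,"z":0,"ax":0,"ay":0,"az":0,"gripper":1}
    - {"x":19.3,"y":13.6,"z":0,"ax":0,"ay":0,"az":0,"gripper":1}

```text
t: 8.93
eef_pos: [0.6093, 0.0971, 0.116]
tool_rot: [[-0.126, 0.992, -0.007], [0.992, 0.126, -0.0], [0.001, -0.007, -1.0]]
wrist_force: [0.3, -0.6, 0.0]
opening: -0.0003
grip_force: 0.0
```

Request:
move_arm:
  commands:
    - {"x":0,"y":-1.2,"z":0,"ax":0,"ay":0,"az":0,"gripper":1}
    - {"x":-0.1,"y":-2.4,"z":0,"ax":0,"ay":0,"az":0,"gripper":1}
    - {"x":0.2,"y":-4.2,"z":0,"ax":0,"ay":0,"az":0,"gripper":1}
    - {"x":0.8,"y":-5.9,"z":0,"ax":0,"ay":0,"az":0,"gripper":1}
    - {"x":1.8,"y":-7.5,"z":0,"ax":0,"ay":0,"az":0,"gripper":1}
    - {"x":3.1,"y":-8.9,"z":0,"ax":0,"ay":0,"az":0,"gripper":1}
    - {"x":4.6,"y":-10,"z":0,"ax":0,"ay":0,"az":0,"gripper":1}
    - {"x":6.3,"y":-10.7,"z":0,"ax":0,"ay":0,"az":0,"gripper":1}
    - {"x":8.1,"y":-11.1,"z":0,"ax":0,"ay":0,"az":0,"gripper":1}
    - {"x":9.3,"y":-11.2,"z":0,"ax":0,"ay":0,"az":0,"gripper":1}
    - {"x":9.3,"y":-11.2,"z":0,"ax":0,"ay":0,"az":0,"gripper":1}

```text
t: 10.3
eef_pos: [0.4884, 0.177, 0.1188]
tool_rot: [[-0.129, 0.992, -0.002], [0.992, 0.129, 0.0], [0.001, -0.002, -1.0]]
wrist_force: [0.1, -0.1, 1.2]
opening: 0.0002
grip_force: 0.0
```

```bash
python3 - <<'E'
from h import *
np.set_printoptions(precision=4,suppress=True)
o=manip.get_obs(); print(cab(o["eef_pos"]),o["wrist_force"])
for n in ["side","scene","wrist"]:
    i=viewer.get_image(n); save(i,n+"4.png")
    for q in ["edge_a","caddy_tongue","caddy_bar"]:
        for l in spotter.landmark_of(i,q)[:3]: print(n,q,round(l["conf"],2),np.round(l["at"]),cab(P(i,*l["at"])),cab(P(i,*l["at"],.14 if q[0]=="e" else .125)))
    c=cloud(i); p=c.reshape(-1,3)[(c[...,2]>.112).ravel()&(c[...,2]<.13).ravel()]
    q=np.c_[(p[:,:2]-O)@R2,p[:,2]]; m=(q[:,0]>.01)&(q[:,0]<.055)&(abs(q[:,1]-.012)<.04); q=q[m]
    if len(q): print("tongue pts",n,len(q),np.median(q,0),np.percentile(q,5,0),np.percentile(q,95,0))
E
```

```text
[-0.0909  0.1428  0.1188] [ 0.0612 -0.0868  1.1522]
side edge_a 0.93 [254. 232.] [-0.0874 -0.0658 -0.0016] [-0.1322 -0.1606  0.14  ]
side edge_a 0.71 [208. 144.] [-0.1263  0.1708  0.1388] [-0.1266  0.1696  0.14  ]
side caddy_tongue 0.96 [282. 170.] [0.03   0.0146 0.1237] [0.0293 0.0135 0.125 ]
side caddy_tongue 0.93 [192. 292.] [-0.3123 -0.2167  0.0679] [-0.3187 -0.2489  0.125 ]
side caddy_tongue 0.32 [308. 160.] [ 0.099  -0.0026  0.1496] [0.1131 0.0183 0.125 ]
side caddy_bar 0.93 [310. 159.] [0.1078 0.0008 0.1481] [0.1213 0.0205 0.125 ]
side caddy_bar 0.67 [178. 267.] [-0.329  -0.1771  0.1301] [-0.3285 -0.1738  0.125 ]
tongue pts side 41 [0.0315 0.0097 0.1215] [0.024  0.0056 0.1133] [0.0407 0.0168 0.126 ]
scene edge_a 0.57 [216. 210.] [-0.2144 -0.1216 -0.0012] [-0.1357 -0.1663  0.14  ]
scene caddy_tongue 0.63 [151. 190.] [-0.4266 -0.232  -0.0036] [-0.3296 -0.2595  0.125 ]
scene caddy_tongue 0.4 [303. 215.] [0.0341 0.0148 0.1206] [0.0357 0.0126 0.125 ]
scene caddy_bar 0.67 [175. 173.] [-0.3335 -0.1691  0.1266] [-0.3348 -0.1686  0.125 ]
tongue pts scene 34 [0.0347 0.0127 0.1218] [0.0272 0.0081 0.1145] [0.0421 0.0186 0.1267]
wrist edge_a 0.64 [166. 226.] [-0.1896  0.1061 -0.    ] [-0.1365  0.1614  0.14  ]
wrist edge_a 0.45 [501.  96.] [0.094  0.2271 0.0351] [0.0087 0.219  0.14  ]
```

View pics/scene4.png

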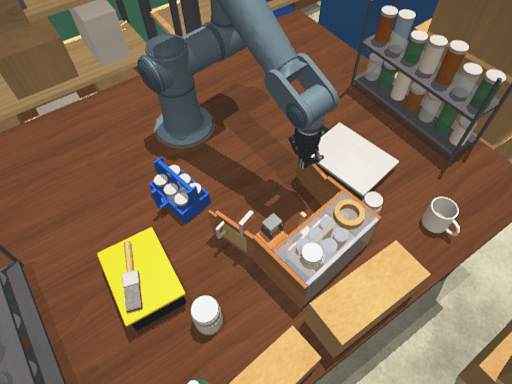

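Both doors stand wide open and the tongue is visible at (303,215). I'll rise, turn a quarter, open the fingers and go above the tongue.

Request:
move_arm:
  commands:
    - {"x":-0.5,"y":0,"z":-5,"ax":0,"ay":0,"az":0,"gripper":1}
    - {"x":-1,"y":0,"z":-11,"ax":0,"ay":0,"az":0,"gripper":1}
    - {"x":-1,"y":0,"z":-11,"ax":0,"ay":0,"az":-10,"gripper":1}
    - {"x":-3,"y":2,"z":-11,"ax":0,"ay":0,"az":-20,"gripper":-1}
    - {"x":-5,"y":4,"z":-11,"ax":0,"ay":0,"az":-30,"gripper":-1}
    - {"x":-7,"y":6,"z":-11,"ax":0,"ay":0,"az":-40,"gripper":-1}
    - {"x":-9,"y":8,"z":-11,"ax":0,"ay":0,"az":-50,"gripper":-1}
    - {"x":-11,"y":10,"z":-11,"ax":0,"ay":0,"az":-60,"gripper":-1}
    - {"x":-13,"y":12.4,"z":-11,"ax":0,"ay":0,"az":-70,"gripper":-1}
    - {"x":-13,"y":12.4,"z":-11,"ax":0,"ay":0,"az":-80,"gripper":-1}
    - {"x":-13,"y":12.4,"z":-11,"ax":0,"ay":0,"az":-90,"gripper":-1}
    - {"x":-13,"y":12.4,"z":-11,"ax":0,"ay":0,"az":-90,"gripper":-1}

```text
t: 12.4
eef_pos: [0.6286, 0.0627, 0.2291]
tool_rot: [[-0.992, -0.125, -0.0], [-0.125, 0.992, 0.0], [0.0, 0.0, -1.0]]
wrist_force: [-0.5, -0.4, -0.8]
opening: 0.0852
grip_force: 0.0
```

```bash
python3 - <<'E'
from h import *
np.set_printoptions(precision=4,suppress=True)
o=manip.get_obs(); print(cab(o["eef_pos"]),o["tool_rot"],o["joints"],o["opening"])
i=viewer.get_image("wrist"); save(i,"wrist5.png"); print(i["pose"])
for l in spotter.landmark_of(i,"caddy_tongue")[:3]: print(round(l["conf"],2),np.round(l["at"]),cab(P(i,*l["at"])),cab(P(i,*l["at"],.125)))
c=cloud(i); p=c.reshape(-1,3); q=np.c_[(p[:,:2]-O)@R2,p[:,2]]; m=(q[:,2]>.12)&(q[:,2]<.13)&(q[:,0]>.01)&(q[:,0]<.055)&(abs(q[:,1]-.012)<.03); q=q[m]
if len(q): print(len(q),np.median(q,0),np.percentile(q,3,0),np.percentile(q,97,0))
E
```

```text
[0.0338 0.0116 0.2291] [[-0.9922 -0.1249 -0.0003]
 [-0.1249  0.9922  0.0001]
 [ 0.0003  0.0001 -1.    ]] [  -4.5751   11.7636   92.1638    0.0015   76.0919 -101.7479] 0.08524054670504802
[[-0.1238  0.9539  0.2733  0.5594]
 [ 0.9923  0.1188  0.035   0.0523]
 [ 0.0009  0.2755 -0.9613  0.3716]
 [ 0.      0.      0.      1.    ]]
0.98 [266. 197.] [0.0333 0.013  0.1247] [0.0332 0.013  0.125 ]
239 [0.031  0.0125 0.1246] [0.0231 0.0069 0.1227] [0.0397 0.0182 0.1261]
```

Request:
move_arm:
  commands:
    - {"x":0.3,"y":0.1,"z":4,"ax":0,"ay":0,"az":0,"gripper":-1}
    - {"x":0.3,"y":0.1,"z":8,"ax":0,"ay":0,"az":0,"gripper":-1}
    - {"x":0.3,"y":0.1,"z":11,"ax":0,"ay":0,"az":0,"gripper":-1}
    - {"x":0.3,"y":0.1,"z":13.5,"ax":0,"ay":0,"az":0,"gripper":-1}
    - {"x":0.3,"y":0.1,"z":14,"ax":0,"ay":0,"az":0,"gripper":-1}
    - {"x":0.3,"y":0.1,"z":14,"ax":0,"ay":0,"az":0,"gripper":1}
    - {"x":0.3,"y":0.1,"z":14,"ax":0,"ay":0,"az":0,"gripper":1}
    - {"x":0.3,"y":0.1,"z":14,"ax":0,"ay":0,"az":0,"gripper":1}
    - {"x":0.3,"y":0.1,"z":14,"ax":0,"ay":0,"az":0,"gripper":1}
    - {"x":0.3,"y":0.1,"z":14,"ax":0,"ay":0,"az":0,"gripper":1}
  squeeze: 60

```text
t: 13.75
eef_pos: [0.626, 0.0636, 0.0901]
tool_rot: [[-0.992, -0.127, 0.001], [-0.127, 0.992, 0.0], [-0.001, 0.0, -1.0]]
wrist_force: [-0.5, 1.9, 4.1]
opening: 0.011
grip_force: 59.6
```

Request:
move_arm:
  commands:
    - {"x":0.8,"y":0,"z":0,"ax":0,"ay":0,"az":0,"gripper":1}
    - {"x":2.4,"y":0,"z":0,"ax":0,"ay":0,"az":0,"gripper":1}
    - {"x":4.2,"y":0,"z":0,"ax":0,"ay":0,"az":0,"gripper":1}
    - {"x":6.2,"y":0,"z":0,"ax":0,"ay":0,"az":0,"gripper":1}
    - {"x":8.2,"y":0,"z":0,"ax":0,"ay":0,"az":0,"gripper":1}
    - {"x":10.2,"y":0,"z":0,"ax":0,"ay":0,"az":0,"gripper":1}
    - {"x":12.2,"y":0,"z":0,"ax":0,"ay":0,"az":0,"gripper":1}
    - {"x":14.2,"y":0,"z":0,"ax":0,"ay":0,"az":0,"gripper":1}
    - {"x":16.2,"y":0,"z":0,"ax":0,"ay":0,"az":0,"gripper":1}
    - {"x":18.2,"y":0,"z":0,"ax":0,"ay":0,"az":0,"gripper":1}
    - {"x":19.5,"y":0,"z":0,"ax":0,"ay":0,"az":0,"gripper":1}
    - {"x":19.5,"y":0,"z":0,"ax":0,"ay":0,"az":0,"gripper":1}

```text
t: 15.25
eef_pos: [0.432, 0.0383, 0.09]
tool_rot: [[-0.992, -0.127, 0.001], [-0.127, 0.992, -0.0], [-0.001, -0.001, -1.0]]
wrist_force: [0.1, 0.4, 6.1]
opening: 0.0117
grip_force: 59.7
```

```bash
python3 - <<'E'
from h import *
np.set_printoptions(precision=4,suppress=True)
o=manip.get_obs(); print(cab(o["eef_pos"]),o["opening"],o["grip_force"],o["wrist_force"])
i=viewer.get_image("side"); save(i,"side6.png")
for q in ["caddy_tongue","caddy_bar"]:
  for l in spotter.landmark_of(i,q)[:3]: print(q,round(l["conf"],2),np.round(l["at"]),cab(P(i,*l["at"],.125)))
E
```

```text
[-0.1644  0.0123  0.09  ] 0.011693806133857454 59.72104489803314 [0.0795 0.4035 6.0742]
caddy_tongue 0.61 [192. 294.] [-0.3198 -0.2527  0.125 ]
caddy_tongue 0.6 [215. 193.] [-0.1696  0.0045  0.125 ]
caddy_bar 0.74 [245. 181.] [-0.0796  0.0129  0.125 ]
caddy_bar 0.58 [177. 266.] [-0.3294 -0.1708  0.125 ]
```

View pics/side6.png

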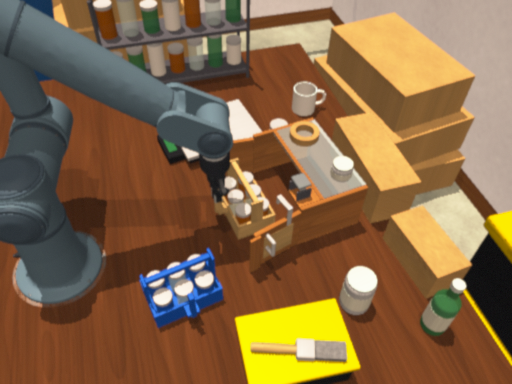

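The caddy stands fully in front of the cabinet between the open doors (bar at 245,181). I'll release it, rise and turn back for the bar.

Request:
move_arm:
  commands:
    - {"x":0,"y":0,"z":0,"ax":0,"ay":0,"az":0,"gripper":-1}
    - {"x":0,"y":0,"z":0,"ax":0,"ay":0,"az":0,"gripper":-1}
    - {"x":0,"y":0,"z":0,"ax":0,"ay":0,"az":0,"gripper":-1}
    - {"x":0,"y":0,"z":0,"ax":0,"ay":0,"az":0,"gripper":-1}
    - {"x":0,"y":0,"z":-3,"ax":0,"ay":0,"az":0,"gripper":-1}
    - {"x":0,"y":0,"z":-8,"ax":0,"ay":0,"az":0,"gripper":-1}
    - {"x":0,"y":0,"z":-13,"ax":0,"ay":0,"az":0,"gripper":-1}
    - {"x":-2,"y":0,"z":-15,"ax":0,"ay":0,"az":10,"gripper":-1}
    - {"x":-4,"y":0,"z":-15,"ax":0,"ay":0,"az":20,"gripper":-1}
    - {"x":-6,"y":0,"z":-15,"ax":0,"ay":0,"az":30,"gripper":-1}
    - {"x":-8,"y":0,"z":-15,"ax":0,"ay":0,"az":40,"gripper":-1}
    - {"x":-8,"y":0,"z":-15,"ax":0,"ay":0,"az":45,"gripper":-1}

```text
t: 16.9
eef_pos: [0.5123, 0.0488, 0.239]
tool_rot: [[-0.789, 0.614, -0.001], [0.614, 0.789, 0.0], [0.001, -0.0, -1.0]]
wrist_force: [0.6, -0.0, 0.9]
opening: 0.0855
grip_force: 0.0
```

```bash
cat > bar.py <<'E'
from h import *
np.set_printoptions(precision=4,suppress=True)
o=manip.get_obs(); print(o["t"],cab(o["eef_pos"]),o["tool_rot"][:,1],o["joints"])
for n in ["wrist","side"]:
    i=viewer.get_image(n); save(i,n+"7.png")
    for q in ["caddy_tongue","caddy_bar"]:
      for l in spotter.landmark_of(i,q)[:2]: print(n,q,round(l["conf"],2),np.round(l["at"]),cab(P(i,*l["at"],.125)))
    c=cloud(i); p=c.reshape(-1,3); q=np.c_[(p[:,:2]-O)@R2,p[:,2]]; m=(q[:,2]>.122)&(q[:,2]<.136)&(q[:,0]>-.115)&(q[:,0]<-.04)&(abs(q[:,1]-.012)<.1); q=q[m]
    if len(q)>10: print(len(q),np.median(q,0),cv2.minAreaRect((q[:,:2]*1000).astype(np.float32)),np.polyfit(q[:,1],q[:,0],1))
E
python3 bar.py
```

```text
16.9 [-0.0834  0.0126  0.239 ] [ 0.614   0.7893 -0.0004] [ -7.1972  -4.7566 108.417   -0.0025  76.3759 -59.3201]
wrist caddy_tongue 0.94 [201. 136.] [-0.1628  0.0107  0.125 ]
wrist caddy_bar 0.57 [262. 196.] [-0.084   0.0095  0.125 ]
3006 [-0.0854  0.0199  0.1296] ((-84.66246795654297, 11.492439270019531), (33.65852355957031, 170.0663604736328), 0.392244815826416) [-0.0066 -0.0852]
side caddy_tongue 0.9 [218. 192.] [-0.1602  0.0028  0.125 ]
side caddy_tongue 0.9 [190. 296.] [-0.3267 -0.2546  0.125 ]
side caddy_bar 0.72 [246. 182.] [-0.0806  0.0093  0.125 ]
side caddy_bar 0.68 [173. 268.] [-0.3385 -0.173   0.125 ]
324 [-0.0847  0.0044  0.1286] ((-84.11302947998047, 11.944068908691406), (33.72091293334961, 171.6906280517578), 0.5501684546470642) [-0.0149 -0.0846]
```

Request:
move_arm:
  commands:
    - {"x":0,"y":-0.1,"z":0,"ax":0,"ay":0,"az":10,"gripper":-1}
    - {"x":0,"y":-0.1,"z":0,"ax":0,"ay":0,"az":20,"gripper":-1}
    - {"x":0,"y":-0.1,"z":1,"ax":0,"ay":0,"az":30,"gripper":-1}
    - {"x":0,"y":-0.1,"z":2,"ax":0,"ay":0,"az":40,"gripper":-1}
    - {"x":0,"y":-0.1,"z":4,"ax":0,"ay":0,"az":45,"gripper":-1}
    - {"x":0,"y":-0.1,"z":7,"ax":0,"ay":0,"az":45,"gripper":-1}
    - {"x":0,"y":-0.1,"z":10,"ax":0,"ay":0,"az":45,"gripper":-1}
    - {"x":0,"y":-0.1,"z":12.5,"ax":0,"ay":0,"az":45,"gripper":-1}
    - {"x":0,"y":-0.1,"z":13.5,"ax":0,"ay":0,"az":45,"gripper":-1}
    - {"x":0,"y":-0.1,"z":13.5,"ax":0,"ay":0,"az":45,"gripper":-1}

```text
t: 18.45
eef_pos: [0.5107, 0.048, 0.1042]
tool_rot: [[-0.127, 0.992, -0.001], [0.992, 0.127, 0.0], [0.0, -0.001, -1.0]]
wrist_force: [0.5, -0.3, 0.7]
opening: 0.0853
grip_force: 0.0
```

Request:
move_arm:
  commands:
    - {"x":0,"y":0,"z":0,"ax":0,"ay":0,"az":0,"gripper":1}
    - {"x":0,"y":0,"z":0,"ax":0,"ay":0,"az":0,"gripper":1}
    - {"x":0,"y":0,"z":0,"ax":0,"ay":0,"az":0,"gripper":1}
    - {"x":0,"y":0,"z":0,"ax":0,"ay":0,"az":0,"gripper":1}
    - {"x":0,"y":0,"z":0,"ax":0,"ay":0,"az":0,"gripper":1}
    - {"x":0,"y":0,"z":-0.5,"ax":0,"ay":0,"az":0,"gripper":1}
    - {"x":0,"y":0,"z":-1.5,"ax":0,"ay":0,"az":0,"gripper":1}
    - {"x":0,"y":0,"z":-3,"ax":0,"ay":0,"az":0,"gripper":1}
    - {"x":0,"y":0,"z":-3,"ax":0,"ay":0,"az":0,"gripper":1}
  squeeze: 80

```text
t: 19.58
eef_pos: [0.5122, 0.0478, 0.1363]
tool_rot: [[-0.127, 0.992, 0.004], [0.992, 0.127, -0.001], [-0.001, 0.004, -1.0]]
wrist_force: [-0.2, -0.0, -5.9]
opening: 0.0124
grip_force: 78.8
```

Request:
move_arm:
  commands:
    - {"x":0,"y":0,"z":-2,"ax":0,"ay":0,"az":0,"gripper":1}
    - {"x":0,"y":0,"z":-5,"ax":0,"ay":0,"az":0,"gripper":1}
    - {"x":0,"y":0,"z":-8,"ax":0,"ay":0,"az":0,"gripper":1}
    - {"x":0,"y":0,"z":-11,"ax":0,"ay":0,"az":0,"gripper":1}
    - {"x":0,"y":0,"z":-13.5,"ax":0,"ay":0,"az":0,"gripper":1}
    - {"x":0,"y":0,"z":-15,"ax":0,"ay":0,"az":0,"gripper":1}
    - {"x":0,"y":0,"z":-15,"ax":0,"ay":0,"az":0,"gripper":1}

```text
t: 20.45
eef_pos: [0.5113, 0.0479, 0.2851]
tool_rot: [[-0.127, 0.992, 0.002], [0.992, 0.127, -0.0], [-0.0, 0.002, -1.0]]
wrist_force: [0.3, 0.3, -6.1]
opening: 0.0127
grip_force: 78.8
```

```bash
python3 - <<'E'
from h import *
np.set_printoptions(precision=4,suppress=True)
o=manip.get_obs(); print(o["t"],o["eef_pos"],o["opening"],o["wrist_force"])
for n in ["scene","side"]:
    i2=viewer.get_image(n);save(i2,n+"8.png");p=cloud(i2).reshape(-1,3)
    col=i2["image"].reshape(-1,3).astype(int)
    m=(p[:,2]>.041)&(p[:,2]<.048)&(p[:,0]>.34)&(p[:,0]<.66)&(p[:,1]>.22)&(p[:,1]<.52)&(col.min(1)>130)
    q=p[m]; print(n,len(q),cv2.minAreaRect((q[:,:2]*1000).astype(np.float32)))
    for q in ["scale_top","scale"]:
        for l in spotter.landmark_of(i2,q)[:1]: print(q,l["conf"],P(i2,*l["at"],.045 if q!="scale" else 0))
    c=cloud(i2)
    p=c.reshape(-1,3); m=(p[:,2]>.06)&(p[:,2]<.09)&(p[:,1]>.22)&(p[:,1]<.4)&(p[:,0]>.55)&(p[:,0]<.9)
    if m.sum(): print("jar?",m.sum(),np.median(p[m],0),p[m].min(0),p[m].max(0))
E
```

```text
20.45 [0.5113 0.0479 0.2851] 0.01273366134679012 [ 0.2518  0.2655 -6.1368]
scene 2865 ((506.2054138183594, 378.632568359375), (259.29388427734375, 201.1502685546875), 9.259922981262207)
scale_top 0.62 [0.5031 0.3791 0.045 ]
scale 0.62 [0.5138 0.3869 0.    ]
jar? 279 [0.6957 0.2864 0.0829] [0.6646 0.2201 0.0601] [0.8439 0.3986 0.0893]
side 1653 ((504.63995361328125, 377.59661865234375), (259.36468505859375, 203.85781860351562), 9.360000610351562)
scale_top 0.67 [0.5068 0.3661 0.045 ]
scale 0.81 [0.5122 0.388  0.    ]
jar? 137 [0.6933 0.2968 0.0839] [0.6645 0.2767 0.0631] [0.848  0.4    0.0889]
```

View pics/scene8.png

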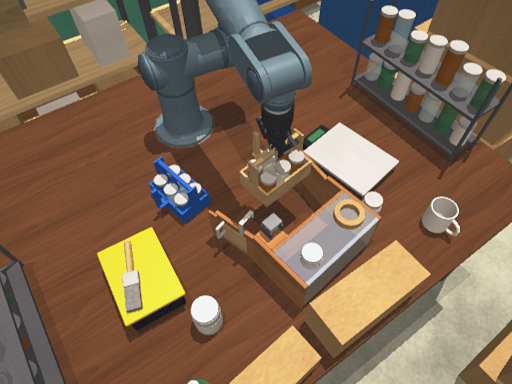

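The caddy hangs level from its bar (270,165), and the scale is clear. I'll carry it over with a quarter turn.

Request:
move_arm:
  commands:
    - {"x":1,"y":0.1,"z":0,"ax":0,"ay":0,"az":-4,"gripper":1}
    - {"x":4,"y":0.4,"z":0,"ax":0,"ay":0,"az":-12,"gripper":1}
    - {"x":7.5,"y":0.8,"z":0,"ax":0,"ay":0,"az":-21,"gripper":1}
    - {"x":11,"y":1.2,"z":0,"ax":0,"ay":0,"az":-30,"gripper":1}
    - {"x":14.5,"y":1.6,"z":0,"ax":0,"ay":0,"az":-39,"gripper":1}
    - {"x":18,"y":2,"z":0,"ax":0,"ay":0,"az":-48,"gripper":1}
    - {"x":21.5,"y":2.4,"z":0,"ax":0,"ay":0,"az":-57,"gripper":1}
    - {"x":25,"y":2.8,"z":0,"ax":0,"ay":0,"az":-66,"gripper":1}
    - {"x":28.5,"y":3.2,"z":0,"ax":0,"ay":0,"az":-75,"gripper":1}
    - {"x":31.5,"y":3.5,"z":0,"ax":0,"ay":0,"az":-84,"gripper":1}
    - {"x":32.8,"y":3.6,"z":0,"ax":0,"ay":0,"az":-92,"gripper":1}
    - {"x":32.8,"y":3.6,"z":0,"ax":0,"ay":0,"az":-92,"gripper":1}

```text
t: 22.25
eef_pos: [0.5044, 0.3785, 0.2832]
tool_rot: [[-0.987, -0.161, -0.002], [-0.161, 0.987, -0.001], [0.002, -0.001, -1.0]]
wrist_force: [0.1, -1.2, -6.3]
opening: 0.0127
grip_force: 78.9
```

Request:
move_arm:
  commands:
    - {"x":0,"y":0,"z":2,"ax":0,"ay":0,"az":0,"gripper":1}
    - {"x":0,"y":0,"z":4.5,"ax":0,"ay":0,"az":0,"gripper":1}
    - {"x":0,"y":0,"z":7,"ax":0,"ay":0,"az":0,"gripper":1}
    - {"x":0,"y":0,"z":9,"ax":0,"ay":0,"az":0,"gripper":1}
    - {"x":0,"y":0,"z":10.8,"ax":0,"ay":0,"az":0,"gripper":1}
    - {"x":0,"y":0,"z":11.8,"ax":0,"ay":0,"az":0,"gripper":1}
    - {"x":0,"y":0,"z":12.4,"ax":0,"ay":0,"az":0,"gripper":1}
    - {"x":0,"y":0,"z":12.8,"ax":0,"ay":0,"az":0,"gripper":1}
    - {"x":0,"y":0,"z":13.1,"ax":0,"ay":0,"az":0,"gripper":1}
    - {"x":0,"y":0,"z":13.3,"ax":0,"ay":0,"az":0,"gripper":1}
    - {"x":0,"y":0,"z":13.3,"ax":0,"ay":0,"az":0,"gripper":1}

```text
t: 23.62
eef_pos: [0.5049, 0.3779, 0.1514]
tool_rot: [[-0.987, -0.162, 0.0], [-0.162, 0.987, 0.0], [-0.0, 0.0, -1.0]]
wrist_force: [0.2, -0.9, -5.3]
opening: 0.0127
grip_force: 78.8
```

Just about to touch. I'll lower a little further.

Request:
move_arm:
  commands:
    - {"x":0,"y":0,"z":0.1,"ax":0,"ay":0,"az":0,"gripper":1}
    - {"x":0,"y":0,"z":0.2,"ax":0,"ay":0,"az":0,"gripper":1}
    - {"x":0,"y":0,"z":0.3,"ax":0,"ay":0,"az":0,"gripper":1}
    - {"x":0,"y":0,"z":0.3,"ax":0,"ay":0,"az":0,"gripper":1}

```text
t: 24.12
eef_pos: [0.5051, 0.3781, 0.1497]
tool_rot: [[-0.987, -0.162, 0.001], [-0.162, 0.987, 0.0], [-0.001, 0.0, -1.0]]
wrist_force: [-5.7, -2.0, 5.2]
opening: 0.0124
grip_force: 80.3
```

On the plate. Releasing and rising.

Request:
move_arm:
  commands:
    - {"x":0,"y":0,"z":-0.1,"ax":0,"ay":0,"az":0,"gripper":1}
    - {"x":0,"y":0,"z":-0.1,"ax":0,"ay":0,"az":0,"gripper":-1}
    - {"x":0,"y":0,"z":-0.1,"ax":0,"ay":0,"az":0,"gripper":-1}
    - {"x":0,"y":0,"z":-0.1,"ax":0,"ay":0,"az":0,"gripper":-1}
    - {"x":0,"y":0,"z":-0.1,"ax":0,"ay":0,"az":0,"gripper":-1}
    - {"x":0,"y":0,"z":-2,"ax":0,"ay":0,"az":0,"gripper":-1}
    - {"x":0,"y":0,"z":-5,"ax":0,"ay":0,"az":0,"gripper":-1}
    - {"x":0,"y":0,"z":-9,"ax":0,"ay":0,"az":0,"gripper":-1}
    - {"x":0,"y":0,"z":-13,"ax":0,"ay":0,"az":0,"gripper":-1}
    - {"x":0,"y":0,"z":-16,"ax":0,"ay":0,"az":0,"gripper":-1}
    - {"x":0,"y":0,"z":-16,"ax":0,"ay":0,"az":0,"gripper":-1}

```text
t: 25.5
eef_pos: [0.5063, 0.3787, 0.3133]
tool_rot: [[-0.987, -0.162, 0.007], [-0.162, 0.987, 0.004], [-0.008, 0.002, -1.0]]
wrist_force: [0.1, -0.7, -0.4]
opening: 0.0852
grip_force: 0.0
```

```bash
python3 - <<'E'
from h import *
np.set_printoptions(precision=4,suppress=True)
o=manip.get_obs(); print(o["t"],o["eef_pos"],o["wrist_force"])
for n in ["wrist","side"]:
    i=viewer.get_image(n); save(i,n+"9.png"); p=cloud(i).reshape(-1,3)
    m=(p[:,2]>.168)&(p[:,2]<.182)&(abs(p[:,0]-.505)<.1)&(abs(p[:,1]-.378)<.04)
    if m.sum()>10: print(n,m.sum(),np.median(p[m],0),cv2.minAreaRect((p[m][:,:2]*1000).astype(np.float32)))
    for q in ["edge_a"]:
        for l in spotter.landmark_of(i,q)[:3]: print(n,q,round(l["conf"],2),cab(P(i,*l["at"],.14)))
E
```

```text
25.5 [0.5063 0.3787 0.3133] [ 0.1189 -0.6861 -0.4074]
wrist 2366 [0.4944 0.3754 0.1748] ((504.0364074707031, 377.0960388183594), (169.57240295410156, 33.25119400024414), 9.410280227661133)
wrist edge_a 0.98 [-0.1374  0.1645  0.14  ]
side 247 [0.5041 0.3745 0.1731] ((505.8614501953125, 374.9458312988281), (170.68850708007812, 37.10224151611328), 10.183740615844727)
side edge_a 0.9 [-0.1344  0.1599  0.14  ]
side edge_a 0.61 [-0.1395 -0.1639  0.14  ]
```

View pics/side9.png

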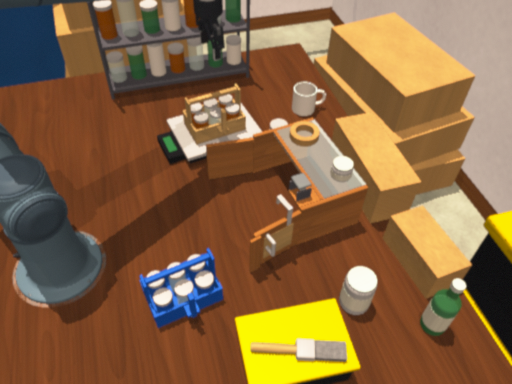

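The caddy stands centred on the scale (215,118) with its bar along the plate's long side. Both doors are open and the gripper is clear, so I'm handing in.

```bash
python3 -c "
from bench import manip
print(manip.job_done())"
```

```text
the job is handed in; nothing more can be done
None
```

I handed the job in at about 25.5 s; no verdict came back. My last measurements put the caddy within about 3 mm of the middle of the scale's plate, level, with its bar within about 1° of the long side, both doors open at about 1.7 rad, and the gripper clear.

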